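# Clamp an opened hard drive with the bolt-action push clamp

### The job

Clamp the opened hard drive in its fixture: with the fingertips push the knob of the clamp's upright lever forward along the slot to its corner, so that the rubber pad presses the drive home against the end stop, then push the knob over sideways and down to the end of the cross slot, so that the clamp stays locked. Do not touch the drive itself, lift nothing, and leave the tools and parts around it where they lie.

Things in the scene. Friction and masses are not known exactly. Their poses are not given: they have to be found in the camera images.
- fixture: Drive-holding fixture, fixed on a 2 mm mat: aluminium plate 290 (x) x 200 (y) x 12 mm. Origin: centre of its underside; +x is the way the clamp pushes, +y to the left, z up. All positions in these entries are in this frame. The drive lies ahead of the clamp between low side guides; the end stop (two blocks up to z=32 mm) has its face at x=125 mm.
- slot_corner (a point): Corner of the L-shaped slot, on the rod's axis: x=-55, y=0, z=30 mm. The clamp's barrel, 28 mm in diameter, lies along this axis from x=-124 to x=-34 (top at z=44). The slot's straight leg runs along its top from x=-95 to x=-55; there the cross slot goes round to the right (-y side) only. Nothing but lever and knob is higher than z=44 mm.
- clamp_rod (a joint): Forward travel of the clamp's rod with its lever and pad along fixture +x, m: 0 back, 0.040 forward, lever at the slot's corner (firm stop); starts at 0 to 0.012. It takes about 8 N to slide, up to 6 N more in the last 4 mm, where the sprung pad is squeezed on the drive. Stays where it is left.
- lever (a joint): Turn of the lever about the rod's axis (along fixture x, z=30 mm), rad: 0 upright, growing as it goes over to the right (-y) and down; 1.27 is the end of the cross slot. The slot's wall lets it pass about 0.2 only with clamp_rod above about 0.037. Friction about 0.12 N m (2.5 N at the knob). Stays where it is left.
- lever_knob (a point): Centre of the black ball knob, 20 mm in diameter, on the lever's 6 mm steel stem, 52 mm from the rod's axis. It is at x = -95 mm + clamp_rod, y = -52 mm x sin(lever), z = 30 mm + 52 mm x cos(lever) in the fixture's frame.
- pad (a joint): How far the rubber pad (28 mm disc on the front of the rod) is squeezed back on its spring (1500 N/m), m: 0 free, 0.007 at most; about 0.004 with the rod fully forward and the drive home.
- drive: Opened 3.5 inch hard drive, black with bare shining disks, loose, 101.6 (x) x 147 (y) x 26 mm, about 0.5 kg. Origin: centre of its underside, at z=15 mm in the fixture's frame; axes nearly parallel to the fixture's. It starts 2 to 6 mm short of the end stop; home against it, its origin is at x=74 mm.
- pcb: Bystander: the drive's green circuit board, 95 x 55 x 4 mm, loose on the mat to the right of the fixture. Origin at the centre of its underside.
- drive_cover: Bystander: the drive's metal cover, 146 x 101 x 5 mm, loose on the mat to the left of the fixture. Origin at the centre of its underside.
- screwdriver: Bystander: screwdriver with a red handle, 170 mm long, lying on the mat to the right of the clamp. Origin near its middle, on its underside.
- tweezers: Bystander: steel tweezers, 125 mm long, 7 mm high, lying on the mat to the left of the clamp. Origin near the middle of the underside.
Mind the look-alikes: they are no part of the job. What is meant by the drive is not blue, and is the larger of those in its own colour.

How it is judged:
On the way, in this order (a step that is already met when the one before it is completed fails the run):
1. the rod is pushed forward to the corner of the slot with the lever still upright (value of joint clamp_rod above 0.037 m and value of joint lever below 0.4 rad), for 0.1 s.
2. the lever is pushed over to the end of the cross slot (value of joint clamp_rod above 0.0365 m and value of joint lever above 1.13 rad), for 0.2 s.
At the end, for the whole second after the job is handed in: The rod is forward at the corner (clamp_rod above 0.0365 m), the lever is over at the end of the cross slot (above 1.13 rad), the pad is squeezed at least 1 mm on the drive, and the drive lies flat at rest against the end stop (within 2 mm) (all of step 2 and value of joint pad above 0.001 m and x of drive in the frame of fixture above 0.0725 m and z of drive in the frame of fixture below 0.018 m and angle between drive's own z axis and vertical below 0.05 rad and linear speed of drive below 0.02 m/s); the robot touches nothing.
It fails at once if the opened drive is touched by the robot (contact force between any of the fingers, the arm and drive above 0.5 N).
It fails at once if the drive is lifted (z of drive in the frame of fixture above 0.025 m).
It fails at once if a tool or part lying beside the fixture is moved by more than 15 mm or lifted (distance of any of pcb, drive_cover, screwdriver, tweezers from where it was at the start of the episode above 0.015 m).
It also fails if it takes over 45 s, if anything falls off the work surface, if the arm or the gripper's body presses on something with over 40 N, if the wrist force passes 120 N, or if a joint passes its speed limit or range.

### The arm

A 6-joint arm with a two-finger parallel gripper is mounted at the origin on the work surface. World frame = base frame: x ahead of the robot, y to its left, z up, the work surface at z = 0. Lengths are in m, angles in rad, forces in N, time in s.
With the tool pointing down it reaches from about 0.275 to 0.875 m from the base axis. Payload 12.5 kg.
Tool frame: the origin (TCP) lies at the very end of the fingers, on their centre line; the grasp point (between the pads) lies 19 mm behind it (robot.grasp_offset is the x of the grasp point in the tool frame, in m); x points along the fingers, y is the direction in which the jaws open and shut, and the axes are right-handed (so a half turn about x gives the same grasp; the last joint's range is limited). The gripper opens to 85 mm and grips with 20 to 120 N. Pads are 22 mm wide; open, the fingers measure 114 mm over their backs; the gripper's body (76 mm by 85 mm) begins 54 mm behind the grasp point. The pads swing forward as they close: fully open they stand 13 mm farther back than shut.
Start: joints at [-1.367, 0.351, 1.652, -0, 1.139, -0.085], TCP at [0.157, -0.527, 0.231] pointing down, gripper open.
Joint ranges: [-2.75, 2.75], [-0.79, 2.1], [0.01, 2.65], [-1.57, 4.71], [0.07, 3.14], [-2.87, 2.87]. Speed limits (rad/s): [2.22, 2.22, 2.79, 3.14, 3.14, 3.14].

### API

Orientations are given as a unit quaternion [w, x, y, z].
In Python, from rig import robot gives the robot as it stands.
- The arm moves only by the tool move_arm, never from a script. Its argument "series" is a list of rows, each a list of 6 numbers: the shift along the tool's x, y, z in cm, then the turn, a rotation vector about the tool's x, y, z in degrees. A call has 1 to 12 rows; each row shifts and turns the commanded pose from where the row before left it, along the tool's axes as they then stand; what a row does not reach is not made up. A row lasts 1/10 s, in which the tool goes at most 50 mm and 8.59 degrees, less where a joint would pass 70% of its speed; a pose out of reach is approached as far as the arm can. A call with a gripper value outside its range is refused whole. "claw" is the opening, from -1 (shut) to 1 (fully open), set as the call begins (left out, the last holds). The fingers move at their own pace and stop on an object; "squeeze" is the grip in N (left out, the last holds). Time passes only in rows, so rows that do not move let the fingers close. It gives the time, the measured TCP pose, the force and the opening at its end, in the units of the state.
- robot.read_state(): the state, without advancing time (a new reading comes with each control period).
- robot.grab_frame(name): name is "side" or "top" or "wrist"; returns (picture, depth): 400x640x3 uint8, blue, green, red; 400x640 float32, m along the optical axis (not along the pixel's ray), 0 where there is no reading.
- robot.camera_info(name): a dict with "fx", "fy", "cx", "cy" (pixels), "rvec" (rotation vector, rad) and "tvec" (3), from world to camera coordinates, as OpenCV has them. Camera axes: x right, y down, z forward; pixel columns grow to the right and rows downward; lengths in m; the calibration is good to about 2 mm. The wrist camera is an equidistant fisheye: a pixel r from the principal point sees the ray r / f radians off the axis. A picture is of the moment at which its call begins: read the wrist's pose just before it. camera_info takes no time and is no camera call; for the wrist camera it gives the pose at the moment of the call.
- robot.sign_off(): hands the job in, once; it reports no verdict.
The state is a dict: "time_s": time; "joint_pos": joint angles; "joint_vel": joint speeds; "tau": joint torques, N m; "ee_pos": TCP position; "ee_rot": TCP orientation; "ft_force": force on the tool from outside, world axes, zero at the start; "ft_torque": the same for the moment, N m; "width": opening from 0.0 (shut) to 1.0 (fully open).
Only numpy, scipy, OpenCV 4.12 (cv2) and the standard library are available. Lean on these libraries where they do the work, as an engineer would, in place of code of your own. Each camera call takes 0.05 s, during which the arm holds its last target. There are 200 camera calls.

## Working session

There is one attempt and no reset: what is moved stays moved. The work goes in short steps, Python scripts to look and compute and a tool call to move; the robot and the scene stay as the last step left them, time stands still between calls to the robot, and variables do not carry over. Pictures are saved under pics/ and viewed, about 8 in all and at most 12, crops included, and the job is handed in when it is done.

Besides the shell and the picture viewer there is one more tool, called after "Request:" as name([rows], argument=value, ...), one row to a line, values as JSON. move_arm: Moves the arm, as the interface text tells. Its arguments: {"type":"object","properties":{"series":{"type":"array","items":{"type":"array","items":{"type":"number"}}},"claw":{"type":"number"},"squeeze":{"type":"number"}},"required":["series"]}

```bash
mkdir -p pics; cat > h.py <<'E'
import numpy as np, cv2
from rig import robot
def pts(name,depth):
    c=robot.camera_info(name); R=cv2.Rodrigues(np.array(c['rvec'],float))[0]; t=np.array(c['tvec'],float)
    v,u=np.mgrid[0:depth.shape[0],0:depth.shape[1]]
    P=np.stack([(u-c['cx'])/c['fx']*depth,(v-c['cy'])/c['fy']*depth,depth],-1)
    return (P-t)@R
E
python3 - <<'E'
from h import *
s=robot.read_state(); print(s['ee_pos'],s['ee_rot'],s['time_s'],s['ft_force'],s['width'])
for n in('top','side'):
    p,d=robot.grab_frame(n); np.savez(n+'0.npz',p=p,d=d); cv2.imwrite(f'pics/{n}0.png',p); c=robot.camera_info(n); print(n,c)
E
```

```text
[ 0.15659342 -0.52688921  0.2307735 ] [-0.10134399 -0.69972886 -0.10215275  0.69976692] 0.0 [ 0.28606137  0.02271985 -0.72117199] 0.9982004565228387
top {'fx': 418.1757040269834, 'fy': 418.1757040269834, 'cx': 310.26283578346795, 'cy': 202.6234159162751, 'rvec': array([ 2.15726162, -2.13128362,  0.12112829]), 'tvec': array([0.06360205, 0.62700594, 0.94211586])}
side {'fx': 389.2073477776821, 'fy': 389.2073477776821, 'cx': 319.25734485124923, 'cy': 199.30338668337592, 'rvec': array([ 0.2680397 , -2.66846323,  1.44726767]), 'tvec': array([0.63951865, 0.09446979, 0.70308443])}
```

View pics/top0.png

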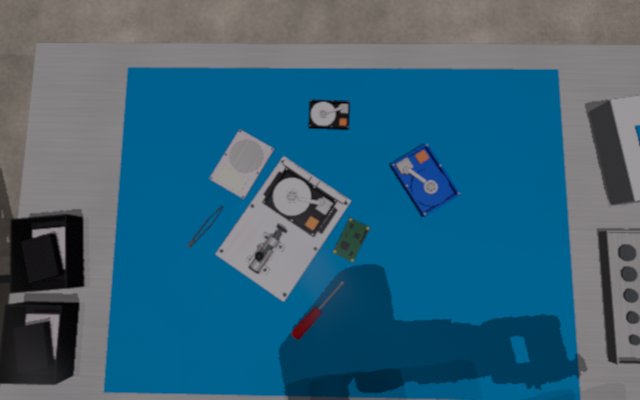

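View pics/side0.png

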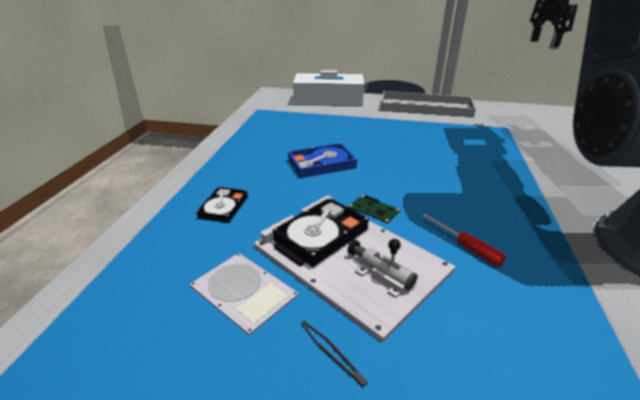

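The top view shows the fixture plate with corners near (285,157), (351,201), (284,300) and (217,252), and the knob near (260,256). There are three drives: small black (330,114), blue (425,180), and large black in the fixture (297,200). The large black one is meant because it is not blue, it is the bigger of the two black ones, and it sits in the fixture. The side view shows the lever upright with its knob at (394,245).

```bash
python3 - <<'E'
from h import *
T=np.load('top0.npz');S=np.load('side0.npz')
p,d=T['p'],T['d'];P=pts('top',d)
# plate: pixels whose z ~14mm and within roi and whitish
hsv=cv2.cvtColor(p,cv2.COLOR_BGR2HSV)
roi=np.zeros(d.shape,np.uint8); cv2.fillPoly(roi,[np.array([[285,150],[360,200],[285,308],[210,252]])],1)
m=((roi>0)&(hsv[...,1]<60)&(hsv[...,2]>120)).astype(np.uint8)
n,l,st,_=cv2.connectedComponentsWithStats(m); k=1+st[1:,4].argmax(); m=(l==k)
zz=P[...,2][m]; print('plate z med',np.median(zz))
c=robot.camera_info('top');R=cv2.Rodrigues(c['rvec'])[0];K=np.array([[c['fx'],0,c['cx']],[0,c['fy'],c['cy']],[0,0,1]])
C=-R.T@c['tvec']
def cast(uv,z,c=c,R=R,K=K,C=C):
    r=R.T@np.linalg.inv(K)@np.array([*uv,1.]); return C+r*(z-C[2])/r[2]
v,u=np.nonzero(m); h=cv2.convexHull(np.stack([u,v],1).astype(np.float32))[:,0]
W=np.array([cast(q,.014)[:2] for q in h],np.float32)
rc=cv2.minAreaRect((W*1000).astype(np.float32)); print('rect',rc, cv2.boxPoints(rc))
# knob in side & top: dark, high points
for n,D in(('top',T),('side',S)):
    Q=pts(n,D['d']); 
    mm=(np.linalg.norm(Q[...,:2]-np.array(rc[0])/1000,axis=-1)<.15)&(Q[...,2]>.066)&(Q[...,2]<.12)&(D['d']>0)
    print(n,mm.sum(),np.argwhere(mm).mean(0),Q[mm].mean(0),Q[mm].max(0),Q[mm].min(0))
im=cv2.hconcat([cv2.resize(p[140:310,200:370],None,fx=2.3,fy=2.3,interpolation=2),cv2.resize(S['p'][190:360,290:460],None,fx=2.3,fy=2.3,interpolation=2)])
cv2.imwrite('pics/crop.png',im)
E
```

```text
plate z med 0.013728801124038306
rect ((570.5579833984375, 136.1804656982422), (199.49057006835938, 289.4150390625), 56.814857482910156) [[394.85614  131.90814 ]
 [637.0694   -26.502106]
 [746.2598   140.45279 ]
 [504.04657  298.86304 ]]
top 64 [255.296875 258.765625] [0.50140592 0.18226412 0.09006301] [0.5108975  0.19128567 0.09716302] [0.49320648 0.17352836 0.08257764]
side 161 [245.85093168 394.02484472] [0.49984208 0.18962293 0.08530578] [0.50920377 0.19607465 0.09445537] [0.49058013 0.18017299 0.06741951]
```

View pics/crop.png

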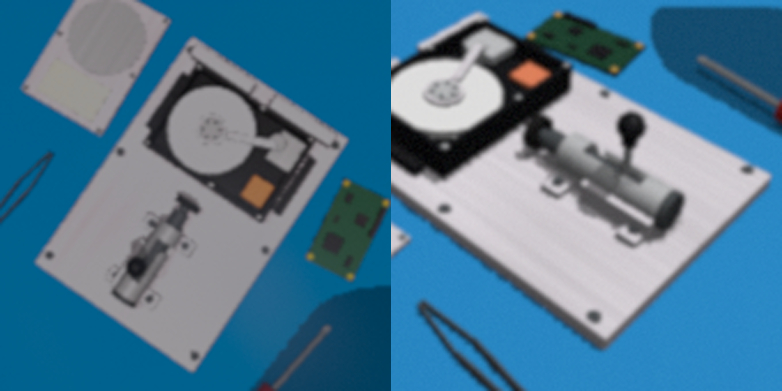

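The crop confirms the large black drive lies in the fixture, with the clamp behind it and the lever upright. The knob is at about (135,267) in the left half and (631,127) in the right half. Next I work out the tool alignment.

```bash
cat >> h.py <<'E'
from scipy.spatial.transform import Rotation as Ro
yaw=np.arctan2(-158.41,242.21); F=np.array([[np.cos(yaw),-np.sin(yaw),0],[np.sin(yaw),np.cos(yaw),0],[0,0,1]])
O=np.array([.5706,.1362,.002])
def tool():
    s=robot.read_state(); q=s['ee_rot']; return np.array(s['ee_pos']),Ro.from_quat([q[1],q[2],q[3],q[0]]).as_matrix(),s
def fx(p): return F.T@(np.asarray(p)-O)
E
python3 - <<'E'
from h import *
p,R,s=tool(); print('yaw',np.degrees(yaw)); print('tool axes in fixture\n',(F.T@R).round(3)); print('tcp fixture',fx(p))
print('knob fix',fx([.5007,.1865,.084]))
for sg in(1,-1):
    # want tool x down, tool y = sg*fixture y
    x=np.array([0,0,-1.]);y=sg*F[:,1];G=np.stack([x,y,np.cross(x,y)],1)
    print(sg,np.degrees(Ro.from_matrix(R.T@G).as_rotvec()), 'goal axes z',F.T@G[:,2])
    for tgt in([-.125,0,.13],):
        w=F@np.array(tgt)+O; print('world',w,'in goal tool cm',G.T@(w-p)*100, 'in cur tool',R.T@(w-p)*100,'j1',np.arctan2(w[1],w[0]))
E
```

```text
yaw -33.18545820136718
tool axes in fixture
 [[-0.001  0.763 -0.646]
 [ 0.001 -0.646 -0.763]
 [-1.    -0.001 -0.   ]]
tcp fixture [ 0.01649291 -0.7815765   0.22881509]
knob fix [-0.08603128  0.00383641  0.082     ]
1 [-1.30265677e+02 -7.06027699e-02  2.59076320e-02] goal axes z [1.00000000e+00 1.84363152e-17 0.00000000e+00]
world [0.46598709 0.20461885 0.132     ] in goal tool cm [  9.8815094   78.1576505  -14.14929117] in cur tool [  9.94986726 -61.30220909 -50.49261631] j1 0.41375965870960063
-1 [4.97343037e+01 2.13410272e-02 5.81579834e-02] goal axes z [-1.00000000e+00 -1.84363152e-17  0.00000000e+00]
world [0.46598709 0.20461885 0.132     ] in goal tool cm [  9.8815094  -78.1576505   14.14929117] in cur tool [  9.94986726 -61.30220909 -50.49261631] j1 0.41375965870960063
```

Request:
move_arm([
  [0,0,0,-8.14,0,0],
  [0,0,0,-8.14,0,0],
  [0,0,0,-8.14,0,0],
  [0,0,0,-8.14,0,0],
  [0,0,0,-8.14,0,0],
  [0,0,0,-8.14,0,0],
  [0,0,0,-8.14,0,0],
  [0,0,0,-8.14,0,0],
  [0,0,0,-8.14,0,0],
  [0,0,0,-8.14,0,0],
  [0,0,0,-8.14,0,0],
  [0,0,0,-8.14,0,0],
], claw=-1, squeeze=40)

```text
time_s: 1.3
ee_pos: [0.1566, -0.527, 0.231]
ee_rot: [0.595, 0.382, 0.595, -0.382]
ft_force: [0.1, 0.6, -0.4]
width: 0.001
```

Request:
move_arm([
  [0,0,0,-8.14,0,0],
  [0,0,0,-8.14,0,0],
  [0,0,0,-8.14,0,0],
  [0,0,0,-8.14,0,0],
  [0,2.5,-0.4,0,0,0],
  [0,4,-0.7,0,0,0],
  [0,4,-0.7,0,0,0],
  [0,4,-0.7,0,0,0],
  [0,4,-0.7,0,0,0],
  [0,4,-0.7,0,0,0],
  [0,4,-0.7,0,0,0],
  [0,4,-0.7,0,0,0],
])

```text
time_s: 2.5
ee_pos: [0.2795, -0.2414, 0.2312]
ee_rot: [0.678, 0.202, 0.678, -0.202]
ft_force: [1.1, -0.1, -0.3]
width: 0.004
```

Request:
move_arm([
  [0,4,-0.8,0,0,0],
  [0,4,-0.8,0,0,0],
  [0,4,-0.8,0,0,0],
  [0,4,-0.8,0,0,0],
  [0,4,-0.8,0,0,0],
  [0,4,-0.8,0,0,0],
  [0,4,-0.8,0,0,0],
  [0,4,-0.8,0,0,0],
  [0,4,-0.8,0,0,0],
  [0,4,-0.8,0,0,0],
  [0,4,-0.8,0,0,0],
  [0,2.5,0,0,0,0],
])

```text
time_s: 3.7
ee_pos: [0.4607, 0.1968, 0.231]
ee_rot: [0.678, 0.202, 0.678, -0.202]
ft_force: [-0.5, -1.3, -0.6]
width: 0.002
```

```bash
python3 - <<'E'
from h import *
p,R,s=tool(); print((F.T@R).round(3),fx(p),s['time_s'],s['width'],s['joint_pos'],s['ft_force'])
E
```

```text
[[-0.    -0.001  1.   ]
 [-0.     1.     0.001]
 [-1.    -0.    -0.   ]] [-0.12516053 -0.00949974  0.22896075] 3.7 0.0018589454139747443 [ 3.10559650e-01  2.62110814e-01  1.77582489e+00  3.05937361e-04
  1.10400032e+00 -6.82396222e-01] [-0.46082918 -1.32883418 -0.61861343]
```

Request:
move_arm([
  [2.1,0.2,0,0,0,0],
  [3,0.2,0,0,0,0],
  [3,0.2,0,0,0,0],
  [3,0.2,0,0,0,0],
  [3,0.2,0,0,0,0],
  [2,0,0,0,0,0],
  [0,0,0,0,0,0],
  [0,0,0,0,0,0],
])

```text
time_s: 4.5
ee_pos: [0.466, 0.2026, 0.0706]
ee_rot: [0.678, 0.202, 0.678, -0.202]
ft_force: [-0.3, 0.0, -0.7]
width: 0.002
```

```bash
python3 - <<'E'
from h import *
p,R,s=tool(); print(fx(p),F.T@s['ft_force'])
a=robot.grab_frame('side')[0]; b=robot.grab_frame('top')[0]
cv2.imwrite('pics/c2.png',cv2.hconcat([cv2.resize(b[140:310,200:370],None,fx=2.3,fy=2.3,interpolation=2),cv2.resize(a[190:360,290:460],None,fx=2.3,fy=2.3,interpolation=2)]))
E
```

```text
[-0.12388617 -0.00164982  0.06862986] [-0.25468048 -0.14320819 -0.69369078]
```

View pics/c2.png

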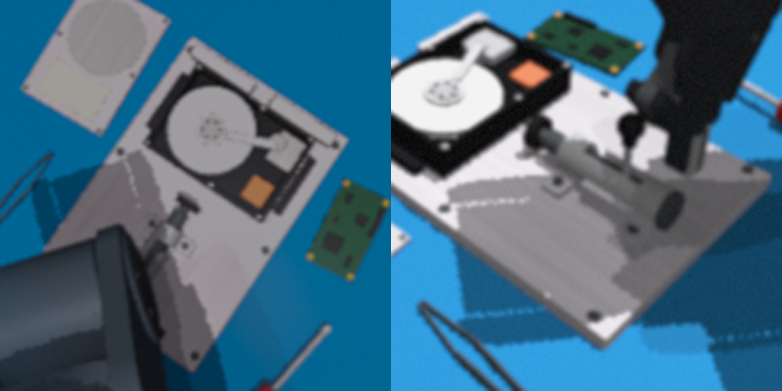

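The right half shows the shut fingers, tip near (687,165), just behind the upright knob at (631,127). They are clear of the barrel, so I push forward now.

Request:
move_arm([
  [0,0.1,0.6,0,0,0],
  [0,0,0.6,0,0,0],
  [0,0,0.5,0,0,0],
  [0,0,0.4,0,0,0],
  [0,0,0.4,0,0,0],
  [0,0,0.4,0,0,0],
  [0,0,0.4,0,0,0],
  [0,0,0.4,0,0,0],
  [0,0,0.3,0,0,0],
  [0,0,0,0,0,0],
])

```text
time_s: 5.6
ee_pos: [0.4999, 0.1817, 0.0706]
ee_rot: [0.677, 0.202, 0.678, -0.202]
ft_force: [-4.3, 4.9, 4.9]
width: -0.0
```

```bash
cat > st.py <<'E'
from h import *
p,R,s=tool(); print(fx(p).round(4),(F.T@s['ft_force']).round(1),s['time_s'])
E
python3 st.py
```

```text
[-0.0841 -0.0006  0.0686] [-6.3  1.7  4.9] 5.6
```

Request:
move_arm([
  [0,0,0.2,0,0,0],
  [0,0,0.2,0,0,0],
  [0,0,0.1,0,0,0],
  [0,0,0.1,0,0,0],
  [0,0,0,0,0,0],
])

```text
time_s: 6.1
ee_pos: [0.5041, 0.1789, 0.0705]
ee_rot: [0.677, 0.202, 0.678, -0.202]
ft_force: [-8.2, 7.6, 7.0]
width: 0.0
```

```bash
python3 st.py
```

```text
[-0.079  -0.0007  0.0685] [-11.    1.9   7. ] 6.1
```

Request:
move_arm([
  [0,0,0.1,0,0,0],
  [0,0,0.1,0,0,0],
  [0,0,0.1,0,0,0],
  [0,0,0,0,0,0],
])

```text
time_s: 6.5
ee_pos: [0.5065, 0.1773, 0.0705]
ee_rot: [0.677, 0.202, 0.679, -0.202]
ft_force: [-9.1, 7.2, 7.8]
width: -0.0
```

```bash
python3 st.py
```

```text
[-0.0761 -0.0007  0.0685] [-11.6   1.1   7.8] 6.5
```

Request:
move_arm([
  [0,0,0.1,0,0,0],
  [0,0,0.1,0,0,0],
  [0,0,0,0,0,0],
])

```text
time_s: 6.8
ee_pos: [0.5074, 0.1766, 0.0705]
ee_rot: [0.676, 0.202, 0.679, -0.202]
ft_force: [-12.9, 11.0, 10.2]
width: 0.0
```

```bash
python3 st.py
```

```text
[-0.075  -0.0008  0.0685] [-16.8   2.1  10.2] 6.8
```

Request:
move_arm([
  [0,0,0.1,0,0,0],
  [0,0,0.1,0,0,0],
  [0,0,0.1,0,0,0],
  [0,0,0,0,0,0],
])

```text
time_s: 7.2
ee_pos: [0.508, 0.1758, 0.0705]
ee_rot: [0.675, 0.202, 0.681, -0.202]
ft_force: [-24.4, 19.9, 19.8]
width: -0.006
```

```bash
python3 st.py
```

```text
[-0.0741 -0.0011  0.0685] [-31.3   3.3  19.8] 7.2
```

The rod is at its firm stop: 31 N with almost no further motion. Next I back off and go around to the left side of the knob.

Request:
move_arm([
  [0,0,-1,0,0,0],
  [0,0,-1.4,0,0,0],
  [0,1.2,0,0,0,0],
  [0,1.2,0,0,0,0],
  [0,1.3,0,0,0,0],
  [0,0,1.3,0,0,0],
  [0,0,1.3,0,0,0],
  [0,0,1.3,0,0,0],
  [0,0,0,0,0,0],
  [0,0,0,0,0,0],
])

```text
time_s: 8.2
ee_pos: [0.5446, 0.196, 0.0701]
ee_rot: [0.677, 0.202, 0.678, -0.203]
ft_force: [-0.9, 0.4, -0.5]
width: 0.001
```

```bash
python3 st.py; python3 - <<'E'
from h import *
print((F.T@tool()[1]).round(3))
a=robot.grab_frame('side')[0]
cv2.imwrite('pics/c3.png',cv2.resize(a[170:340,270:440],None,fx=3,fy=3,interpolation=2))
E
```

```text
[-0.0545  0.0358  0.0681] [-1.  -0.2 -0.5] 8.2
[[-0.     0.002  1.   ]
 [-0.     1.    -0.002]
 [-1.    -0.    -0.   ]]
```

View pics/c3.png

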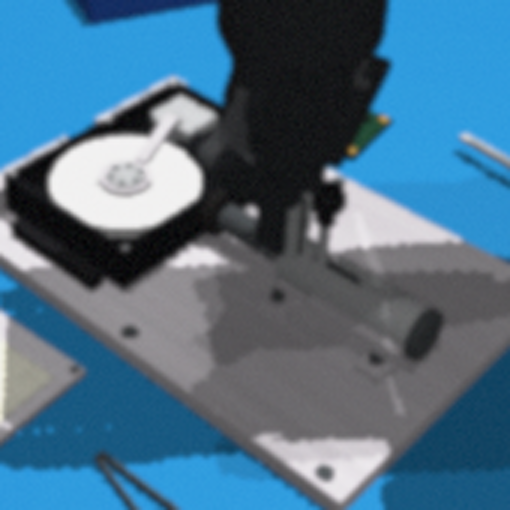

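```bash
python3 - <<'E'
from h import *
c=robot.camera_info('side');K=np.array([[c['fx'],0,c['cx']],[0,c['fy'],c['cy']],[0,0,1]])
q=np.array([[-.086,0,.082],[-.055,0,.082],[-.065,0,.082],[-.0545,.0358,.068]])@F.T+O
print(cv2.projectPoints(q,c['rvec'],c['tvec'],K,None)[0][:,0])
im,d=robot.grab_frame('side');P=pts('side',d)
f=(P-O)@F
m=(abs(f[...,1])<.02)&(f[...,2]>.066)&(f[...,2]<.1)&(f[...,0]<-.03)&(f[...,0]>-.11)&(d>0)
v,u=np.nonzero(m);print(m.sum());
for uu in range(u.min(),u.max()+1,2): k=u==uu; print(uu,k.sum(),f[m][k].mean(0).round(4)) if k.any() else 0
E
```

```text
[[394.90806469 243.98095393]
 [378.50202752 235.01691757]
 [383.68562032 237.84916242]
 [363.1239055  252.47738377]]
130
375 10 [-0.0554  0.0089  0.0784]
377 13 [-0.0587  0.0085  0.081 ]
379 16 [-0.0605  0.0061  0.0836]
381 15 [-0.0626  0.0038  0.0825]
383 10 [-0.0645  0.0016  0.0852]
385 4 [-0.0655 -0.0024  0.0836]
```

The knob shows at (379,237) px, as expected with the rod fully forward, and the fingers are to its left. Next I push it to the right.

Request:
move_arm([
  [0,-0.5,0,0,0,0],
  [0,-0.5,0,0,0,0],
  [0,-0.4,0,0,0,0],
  [0,-0.4,0,0,0,0],
  [0,-0.4,0,0,0,0],
  [0,-0.4,0,0,0,0],
  [0,-0.3,0,0,0,0],
  [0,0,0,0,0,0],
])

```text
time_s: 9.1
ee_pos: [0.5283, 0.1719, 0.0702]
ee_rot: [0.677, 0.202, 0.678, -0.202]
ft_force: [0.9, 0.1, 1.0]
width: -0.0
```

```bash
python3 st.py
```

```text
[-0.0549  0.0068  0.0682] [0.7 0.6 1. ] 9.1
```

Request:
move_arm([
  [0,-0.4,0,0,0,0],
  [0,-0.4,0,0,0,0],
  [0,-0.4,0,0,0,0],
  [0,0,0,0,0,0],
])

```text
time_s: 9.5
ee_pos: [0.5216, 0.1618, 0.0702]
ee_rot: [0.677, 0.202, 0.678, -0.202]
ft_force: [-0.5, 0.2, 0.7]
width: 0.001
```

```bash
python3 st.py;python3 - <<'E'
from h import *
im,d=robot.grab_frame('side');np.savez('s4.npz',p=im,d=d)
cv2.imwrite('pics/c4.png',cv2.resize(im[190:310,310:430],None,fx=4,fy=4,interpolation=2))
E
```

```text
[-0.0551 -0.0054  0.0682] [-0.5 -0.1  0.7] 9.5
```

View pics/c4.png

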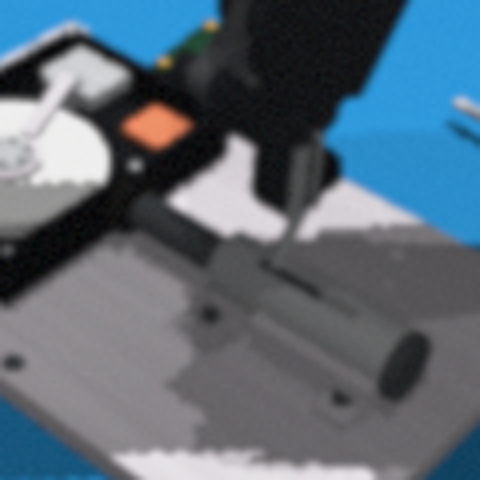

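The stem leans over to the right from the corner, base at (285,250) and knob at (325,170), so the lever is partly over at roughly 0.5–0.6 rad. Next I lift above the knob and press it down.

Request:
move_arm([
  [-1,0.2,0,0,0,0],
  [-1.5,0,0,0,0,0],
  [0,-1.5,0,0,0,0],
  [0,-1.6,0,0,0,0],
  [0.4,0,0,0,0,0],
  [0.4,-0.1,0,0,0,0],
  [0.4,-0.2,0,0,0,0],
  [0.4,-0.2,0,0,0,0],
  [0.4,-0.2,0,0,0,0],
  [0,0,0,0,0,0],
])

```text
time_s: 10.55
ee_pos: [0.5008, 0.1296, 0.0765]
ee_rot: [0.677, 0.199, 0.679, -0.204]
ft_force: [-18.2, -27.5, 37.4]
width: -0.0
```

```bash
python3 st.py
```

```text
[-0.0548 -0.0437  0.0745] [ -0.2 -33.   37.4] 10.55
```

Contact is on the right flank of the knob, which is the wrong side for turning it. I lift off and measure again.

Request:
move_arm([
  [-1,-0.2,0,0,0,0],
  [-1.5,0,0,0,0,0],
  [-1.5,0,0,0,0,0],
  [0,0,0,0,0,0],
])

```text
time_s: 10.95
ee_pos: [0.5024, 0.131, 0.1166]
ee_rot: [0.679, 0.202, 0.677, -0.202]
ft_force: [-0.2, 0.6, 0.8]
width: 0.001
```

```bash
python3 st.py;python3 - <<'E'
from h import *
im,d=robot.grab_frame('side');f=(pts('side',d)-O)@F
m=(f[...,1]<-.012)&(f[...,1]>-.07)&(f[...,2]>.045)&(f[...,2]<.094)&(f[...,0]<-.035)&(f[...,0]>-.08)&(d>0)
v,u=np.nonzero(m);print(m.sum(),u.min(),u.max(),v.min(),v.max(),f[m].mean(0),np.percentile(f[m],[5,95],axis=0))
cv2.imwrite('pics/c5.png',cv2.resize(im[180:310,310:440],None,fx=4,fy=4,interpolation=2))
E
```

```text
[-0.0543 -0.0417  0.1146] [-0.5  0.4  0.8] 10.95
180 382 398 227 250 [-0.05903466 -0.02773975  0.06569873] [[-0.06572868 -0.03783698  0.04877379]
 [-0.0523488  -0.01576701  0.07662461]]
```

View pics/c5.png

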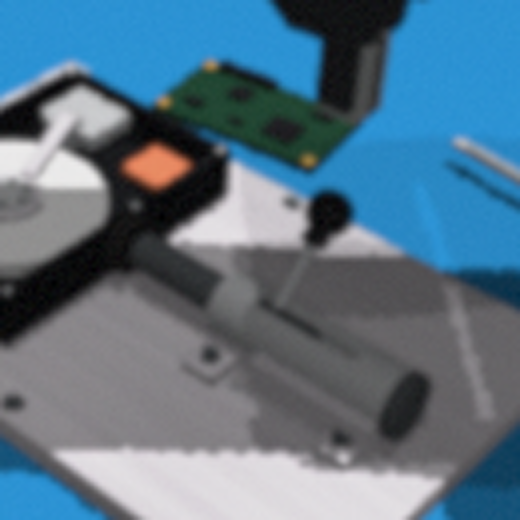

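The knob is now unobstructed at crop (329,213), i.e. px (392,233), and the fingers are well above it. I solve for the lever angle.

```bash
python3 - <<'E'
from h import *
c=robot.camera_info('side');K=np.array([[c['fx'],0,c['cx']],[0,c['fy'],c['cy']],[0,0,1]])
for l in np.arange(0,1.3,.1):
    q=F@np.array([-.055,-.052*np.sin(l),.03+.052*np.cos(l)])+O
    print(round(l,1),cv2.projectPoints(q[None],c['rvec'],c['tvec'],K,None)[0][0,0].round(1))
d=robot.grab_frame('side')[1];f=(pts('side',d)-O)@F
m=(f[...,2]>.105)&(f[...,2]<.135)&(d>0)&(abs(f[...,0]+.055)<.06)&(abs(f[...,1]+.04)<.06)
for z in(.115,.12,.125,.13): k=m&(abs(f[...,2]-z)<.003); print(z,k.sum(),f[k].min(0).round(3),f[k].max(0).round(3))
E
```

```text
0.0 [378.5 235. ]
0.1 [380.5 233.7]
0.2 [382.5 232.6]
0.3 [384.3 231.9]
0.4 [386.  231.4]
0.5 [387.7 231.3]
0.6 [389.1 231.4]
0.7 [390.4 231.8]
0.8 [391.6 232.5]
0.9 [392.6 233.5]
1.0 [393.4 234.7]
1.1 [394.  236.1]
1.2 [394.5 237.8]
0.115 22 [-0.067 -0.048  0.113] [-0.047 -0.035  0.118]
0.12 33 [-0.067 -0.047  0.118] [-0.05  -0.029  0.123]
0.125 55 [-0.068 -0.048  0.122] [-0.049 -0.028  0.128]
0.13 51 [-0.068 -0.049  0.127] [-0.049 -0.027  0.133]
```

Request:
move_arm([
  [1,0.6,0,0,0,0],
  [1.5,0,0,0,0,0],
  [1,0,0,0,0,0],
  [0.5,0,0,0,0,0],
  [0.4,-0.1,0,0,0,0],
  [0.3,-0.2,0,0,0,0],
  [0.3,-0.2,0,0,0,0],
  [0,0,0,0,0,0],
])

```text
time_s: 11.85
ee_pos: [0.5011, 0.131, 0.0641]
ee_rot: [0.677, 0.202, 0.678, -0.203]
ft_force: [-0.9, -0.9, 1.5]
width: 0.004
```

```bash
python3 st.py
```

```text
[-0.0554 -0.0424  0.0621] [-0.3 -1.2  1.5] 11.85
```

Request:
move_arm([
  [0.2,-0.1,0,0,0,0],
  [0.2,-0.1,0,0,0,0],
  [0.2,-0.1,0,0,0,0],
  [0,0,0,0,0,0],
])

```text
time_s: 12.25
ee_pos: [0.5, 0.1288, 0.0589]
ee_rot: [0.678, 0.202, 0.678, -0.202]
ft_force: [1.0, 0.1, 0.7]
width: 0.0
```

```bash
python3 st.py
```

```text
[-0.0551 -0.0448  0.0569] [0.7 0.7 0.7] 12.25
```

Request:
move_arm([
  [0.1,0,0,0,0,0],
  [0.1,0,0,0,0,0],
  [0.1,0,0,0,0,0],
  [0.1,0,0,0,0,0],
  [0,0,0,0,0,0],
])

```text
time_s: 12.75
ee_pos: [0.5003, 0.1287, 0.0561]
ee_rot: [0.678, 0.202, 0.677, -0.202]
ft_force: [-5.8, -3.7, 14.9]
width: 0.003
```

```bash
python3 st.py
```

```text
[-0.0547 -0.0447  0.0541] [-2.8 -6.3 14.9] 12.75
```

Request:
move_arm([
  [0.1,0,0,0,0,0],
  [0.1,0,0,0,0,0],
  [0,0,0,0,0,0],
])

```text
time_s: 13.05
ee_pos: [0.5004, 0.1285, 0.055]
ee_rot: [0.678, 0.202, 0.677, -0.202]
ft_force: [-10.5, -6.8, 29.1]
width: 0.001
```

```bash
python3 st.py
```

```text
[-0.0545 -0.0448  0.053 ] [ -5.1 -11.5  29.1] 13.05
```

The stop is stiff: force doubled for 1 mm. I lift off straight up and check.

Request:
move_arm([
  [-1,0,0,0,0,0],
  [-2,0,0,0,0,0],
  [-4,0,0,0,0,0],
  [-4,-3,0,0,0,0],
  [-4,-4,0,0,0,0],
  [0,-4,0,0,0,0],
  [0,-4,0,0,0,0],
  [0,-4,0,0,0,0],
  [0,-4,0,0,0,0],
  [0,-4,0,0,0,0],
  [0,0,0,0,0,0],
  [0,0,0,0,0,0],
])

```text
time_s: 14.25
ee_pos: [0.3549, -0.0936, 0.1988]
ee_rot: [0.678, 0.203, 0.677, -0.203]
ft_force: [0.3, 0.7, -0.5]
width: -0.002
```

```bash
python3 st.py;python3 - <<'E'
from h import *
im,d=robot.grab_frame('side');f=(pts('side',d)-O)@F
k=(f[...,1]<-.03)&(f[...,1]>-.075)&(f[...,2]>.034)&(f[...,2]<.08)&(f[...,0]<-.03)&(f[...,0]>-.085)&(d>0)
v,u=np.nonzero(k);print('knob',k.sum(),(u.min()+u.max())/2,(v.min()+v.max())/2,f[k].mean(0),f[k].max(0))
c=robot.camera_info('side');K=np.array([[c['fx'],0,c['cx']],[0,c['fy'],c['cy']],[0,0,1]])
for l in(1.0,1.13,1.2,1.27):
  q=F@np.array([-.055,-.052*np.sin(l),.03+.052*np.cos(l)])+O
  print(l,cv2.projectPoints(q[None],c['rvec'],c['tvec'],K,None)[0][0,0].round(1))
b,d=robot.grab_frame('top')
cv2.imwrite('pics/c6.png',cv2.hconcat([cv2.resize(b[150:290,210:350],None,fx=2.8,fy=2.8,interpolation=2),cv2.resize(im[180:310,310:440],(392,392),interpolation=2)]))
E
```

```text
[-0.0547 -0.3103  0.1968] [-0.1  0.7 -0.5] 14.25
knob 136 394.5 241.0 [-0.05934797 -0.04292298  0.04803137] [-0.04877635 -0.03028819  0.0558789 ]
1.0 [393.4 234.7]
1.13 [394.2 236.6]
1.2 [394.5 237.8]
1.27 [394.7 239.1]
```

View pics/c6.png

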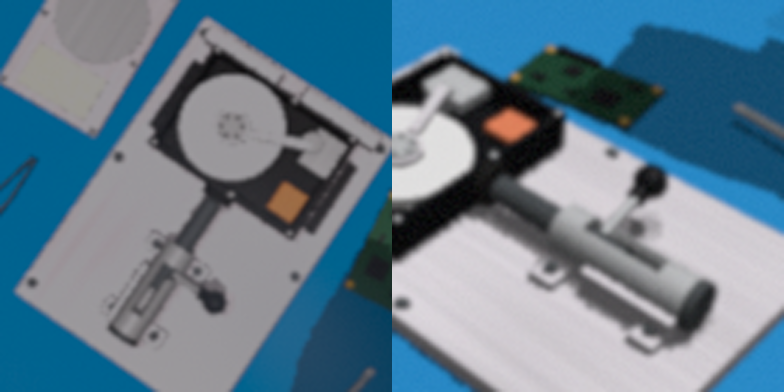

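The lever lies over to the right, with the knob at about (395.6,240.7) px in the side view. The prediction for 1.27 rad is (394.7,239.1). The pad is on the drive. One last numeric check covers the knob in the top view and the drive's shift.

```bash
python3 - <<'E'
from h import *
T=np.load('top0.npz');b,d=robot.grab_frame('top')
for n,p,dd in(('start',T['p'],T['d']),('now',b,d)):
    c=robot.camera_info('top');f=(pts('top',dd)-O)@F
    hsv=cv2.cvtColor(p,cv2.COLOR_BGR2HSV)
    o=(hsv[...,0]>5)&(hsv[...,0]<25)&(hsv[...,1]>90)&(abs(f[...,0]-.05)<.08)&(abs(f[...,1])<.09)
    R=cv2.Rodrigues(c['rvec'])[0];C=-R.T@c['tvec']
    def cast(u,v,z):
        r=R.T@np.array([(u-c['cx'])/c['fx'],(v-c['cy'])/c['fy'],1]);return fx(C+r*(z+.002-C[2])/r[2])
    v,u=np.nonzero(o);print(n,'orange',len(u),cast(u.mean(),v.mean(),.04).round(4))
print('knob',cast(285.7,257.5,.045))
E
```

```text
start orange 141 [ 0.0448 -0.0533  0.04  ]
now orange 146 [ 0.0475 -0.0529  0.04  ]
knob [-0.05567576 -0.04861624  0.045     ]
```

```bash
python3 -c "
from rig import robot
print(robot.sign_off())"
```

```text
the job is handed in; nothing more can be done
None
```

The clamp is closed and locked, and I handed the job in after about 14 s of robot time; no verdict was reported. With the shut fingertips I pushed the knob forward to the firm stop at the slot's corner, reaching about 31 N. Then I pushed it over sideways and pressed it down to the end of the cross slot, reaching about 29 N against a stiff stop.

**Setback:** my first downward press landed on the wrong side of the knob, with about 50 N of force on the fingers. I lifted off, measured the lever at about 0.85 rad, and pressed again correctly.

**Last checks:**
- **Knob:** it is at x = -56 mm, y = -49 mm in the fixture, against an expected -55 and -50. The side view fits about 1.27 rad.
- **Drive:** it moved 2.7 mm forward, within the 2 to 6 mm expected. I did not measure contact with the end stop or the squeeze of the pad directly; I inferred both from the rod being at its stop.
- **Surroundings:** the arm is clear of everything. The circuit board, cover, tweezers and screwdriver look unmoved where they show in the last pictures, but I did not measure their positions.

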